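# Take the tape roll off its locking spindle

### The job

Take the blue roll of marking tape off its upright locking spindle and set it down upright in the yellow tray, standing flat on the tray's floor. A catch inside the core holds the roll until you turn the roll, either way, to one of the angles where it slides up; find that angle by feel. Set the roll down rather than dropping it, and leave the two steel tins and the white bottle where they are.

Things in the scene. Friction and masses are not known exactly. Their poses are not given: they have to be found in the camera images.
- roll: Blue tape roll on a white core, 0.2 to 0.4 kg, loose, z up its axis. Origin: centre of the underside. Winding 88 mm in diameter and 70 mm high, a narrower white collar above. It starts on the round grey foot (120 mm wide, 15 mm thick, fixed) of a steel spindle 16 mm thick, whose tip is 114 mm above the roll's underside: it must rise 114 mm to come off.
- roll_collar (a point): Where to grip the roll, at any yaw: on its axis, 88 mm above its underside, mid-height of the round white collar (54 mm outside diameter, 44 mm bore) which stands 35 mm above the blue winding, from 70 to 105 mm above the underside. The roll turns freely on its foot, either way without end, and may shift about 3 mm sideways on the spindle.
- roll_lugs (a point): On the roll's axis 60 mm above its underside: height of three lugs in the bore, 120 degrees apart. 4 mm above their tops a fixed red three-lobed catch on the spindle blocks them. They pass its gaps, and the roll slides up freely, at one angle in every 120 degrees of turning, give or take 15 (less if held off-centre). The spindle's angle is random and not given; the start is 31 to 89 degrees from release.
- tray: Yellow open plastic tray fixed to the bench, 140 x 140 mm outside, 30 mm high, walls and floor 5 mm. Origin: centre of its underside; its floor's top is 5 mm above that.
- tin_a: Open steel soil tin, 62 mm diameter, 46 mm high, loose bystander. Origin: centre of underside.
- tin_b: Second open steel soil tin, the same, loose bystander. Origin: centre of underside.
- bottle: White bottle with blue cap, 68 mm diameter, 150 mm high, loose bystander. Origin: centre of underside.
There are look-alikes about, which are no part of the job. Of the things that look like the tray, take the one that is farthest from the robot's base at the start.

How it is judged:
By the outcome, as a careful person would: the job done as asked, in the order asked, and still so for the second after the job is handed in, with the robot touching nothing.
It also fails if it takes over 64 s, if anything falls off the work surface, if the arm or the gripper's body presses on something with over 40 N, if the wrist force passes 120 N, or if a joint passes its speed limit or range.

### The arm

A 6-joint arm with a two-finger parallel gripper is mounted at the origin on the work surface. World frame = base frame: x ahead of the robot, y to its left, z up, the work surface at z = 0. Lengths are in m, angles in rad, forces in N, time in s.
With the tool pointing down it reaches from about 0.25 to 0.725 m from the base axis. Payload 4 kg.
Tool frame: the origin (TCP) lies between the finger pads; the fingertips stand 17 mm ahead of it and the grasp point (between the pads) lies 2 mm behind it; z points along the fingers, x is the direction in which the jaws open and shut, and the axes are right-handed (so a half turn about z gives the same grasp; the last joint's range is limited). The gripper opens to 85 mm and grips with 20 to 120 N. Pads are 22 mm wide; open, the fingers measure 114 mm over their backs; the gripper's body (76 mm by 85 mm) begins 54 mm behind the grasp point. The pads swing forward as they close: fully open they stand 13 mm farther back than shut.
Start: joints at [1.131, 0.241, 0.005, 1.335, 0, 1.571], TCP at [0.213, 0.452, 0.248] pointing down, gripper open.
Joint ranges: [-2.72, 2.72], [-1.05, 1.87], [-1.09, 1.28], [-1.99, 2.15], [-1.42, 1.44], [-3.14, 3.14]. Speed limits (rad/s): [2.79, 2.79, 3.14, 3.14, 3.14, 3.14].

### API

Orientations are given as a unit quaternion [x, y, z, w].
In Python, from workcell import telemetry, cams, workorder gives the robot as it stands. The module is installed in compiled form; this text tells all that it offers.
- The arm moves only by the tool apply_moves, never from a script. Its argument "moves" is a list that holds one entry, the list of rows, each a list of 4 numbers: the shift along the tool's x, y, z in mm, then the turn about the tool's z in degrees. A call has exactly 10 rows; each row shifts and turns the pose as measured when the row begins, along the tool's axes as they then stand; what a row does not reach is not made up. A row lasts 1/10 s, in which the tool goes at most 50 mm and 8.59 degrees, less where a joint would pass 70% of its speed; a pose out of reach is approached as far as the arm can. A call with a gripper value outside its range is refused whole. "hand" is the gripper's target within -1 to 1 (fully open at 1, half-way at 0, shut at -1), set as the call begins (left out, the last holds). The fingers move at their own pace and stop on an object; the grip force is fixed at half the most. Time passes only in rows, so rows that do not move let the fingers close, or fill a call up. It gives the time, the measured TCP pose, the force and the opening at its end, in the units of the state.
- telemetry.get_obs(): the state, without advancing time (a new reading comes with each control period).
- cams.camera(name): name is "side" or "top" or "wrist"; returns a dict with "color" (400x640x3 uint8, red, green, blue), "fovy" (degrees; the focal length in pixels is half the picture's height over the tangent of half this angle, whatever the lens; pixels are square), "cx", "cy" (the principal point, pixels), "k1" (the pictures are not rectified: a ray, as slopes to the right and down, at radius r is drawn at 1 + k1 r^2 times it, then the intrinsics apply), "camera_from_world" (4x4, takes a point from world to camera coordinates). Camera axes: x right, y down, z forward; pixel columns grow to the right and rows downward; lengths in m; the calibration is good to about 2 mm. A picture is of the moment at which its call begins. There is no depth.
- workorder.job_done(): hands the job in, once; it reports no verdict.
The state is a dict: "clock": time; "joint_pos": joint angles; "joint_vel": joint speeds; "tau": joint torques, N m; "eef_pos": TCP position; "tool_rot": TCP orientation; "ft_force": force on the tool from outside, world axes, zero at the start; "ft_torque": the same for the moment, N m; "grip_width": finger opening in m.
Only numpy, scipy, OpenCV 4.12 (cv2) and the standard library are available. Lean on these libraries where they do the work, as an engineer would, in place of code of your own. Each camera call takes 0.05 s, during which the arm holds its last target. There are 200 camera calls.

## Working session

There is one attempt and no reset: what is moved stays moved. The work goes in short steps, Python scripts to look and compute and a tool call to move; the robot and the scene stay as the last step left them, time stands still between calls to the robot, and variables do not carry over. Pictures are saved under pics/ and viewed, about 8 in all and at most 12, crops included, and the job is handed in when it is done.

Besides the shell and the picture viewer there is one more tool, called after "Emit:" by a JSON object that holds its "op" and its "data", one argument or row to a line. apply_moves: Moves the arm, as the interface text tells. Its arguments: {"type":"object","properties":{"moves":{"type":"array"},"hand":{"type":"number"}},"required":["moves"]}

```bash
mkdir -p pics
cat > h.py <<'E'
import numpy as np, cv2, json
from workcell import telemetry, cams, workorder
def grab(name,fn):
    c=cams.camera(name); cv2.imwrite('pics/'+fn+'.png',c['color'][:,:,::-1]); 
    np.savez('pics/'+fn+'.npz',**c); return c
def load(fn): return dict(np.load('pics/'+fn+'.npz'))
def KD(c):
    f=200/np.tan(np.radians(float(c['fovy']))/2)
    return np.array([[f,0,float(c['cx'])],[0,f,float(c['cy'])],[0,0,1]]), np.array([float(c['k1']),0,0,0,0])
def ray(c,uv):
    K,D=KD(c); p=cv2.undistortPoints(np.array([[uv]],float),K,D)[0,0]
    T=c['camera_from_world']; R=T[:3,:3]; o=-R.T@T[:3,3]; d=R.T@np.array([p[0],p[1],1]); return o,d/np.linalg.norm(d)
def atz(c,uv,z): o,d=ray(c,uv); return o+d*(z-o[2])/d[2]
def tri(*cu):
    A=np.zeros((3,3));b=np.zeros(3);L=[]
    for c,uv in cu:
        o,d=ray(c,uv);P=np.eye(3)-np.outer(d,d);A+=P;b+=P@o;L.append((o,P))
    x=np.linalg.solve(A,b); return x,[np.linalg.norm(P@(x-o)) for o,P in L]
def proj(c,X):
    K,D=KD(c);T=c['camera_from_world']; r=cv2.Rodrigues(T[:3,:3].copy())[0]
    return cv2.projectPoints(np.array(X,float).reshape(-1,1,3),r,T[:3,3].copy(),K,D)[0][:,0]
E
python3 - <<'E'
from h import *
for n in ['side','top']:
    c=grab(n,n+'0'); T=c['camera_from_world']; print(n,c['fovy'],c['k1'],-T[:3,:3].T@T[:3,3])
a=cv2.imread('pics/side0.png');b=cv2.imread('pics/top0.png')
cv2.imwrite('pics/both0.png',cv2.resize(np.vstack([a,b]),(640,800))[:, :]) 
o=telemetry.get_obs();print(o)
E
```

```text
side 55.911822772743164 -0.0380431716943152 [ 0.14136997 -0.59302495  0.72026535]
top 49.39094603914766 -0.09551427089108237 [ 0.30066535 -0.05280136  1.12069347]
{'clock': 0.1, 'joint_pos': array([ 1.13100437e+00,  2.41361494e-01,  3.84899777e-03,  1.33519714e+00,
       -2.65694301e-06,  1.57081205e+00]), 'joint_vel': array([-0.00172267, -0.00168923,  0.00349869, -0.00021071,  0.00050968,
       -0.00096168]), 'tau': array([ 6.68187640e-04, -3.73137796e+01,  2.53010541e+01,  1.08480966e-02,
        1.04038286e-04,  1.67915891e-05]), 'eef_pos': array([0.2126476 , 0.45193375, 0.24748623]), 'tool_rot': array([ 8.44323441e-01,  5.35833007e-01, -8.07006193e-04,  5.13741589e-04]), 'ft_force': array([-0.91591715,  0.3663511 , -0.34113919]), 'ft_torque': array([ 0.01287646,  0.03601418, -0.01035611]), 'grip_width': 0.08539671536843273}
```

View pics/top0.png

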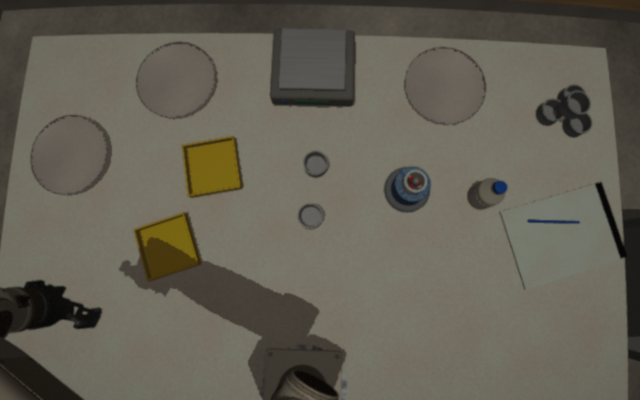

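View pics/side0.png

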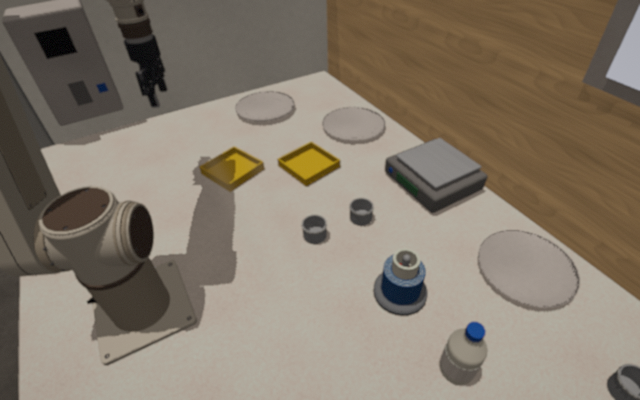

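Top view: the roll is at (412,185), the bottle at (488,193), and the tins at (316,163) and (311,216). The tray candidates are yellow squares at (213,166) and (168,246). In the side view, the roll is at (404,280) and the trays are at (309,163) and (232,168). The only blue winding on a grey foot is at (412,185). The bottle's blue cap and the blue pen are not the roll.

Run:
```python
from h import *
t=load('top0');s=load('side0')
for nm,c in (('top',t),('side',s)):
    hsv=cv2.cvtColor(c['color'],cv2.COLOR_RGB2HSV)
    m=cv2.inRange(hsv,(18,150,60),(35,255,255)); n,l,st,ce=cv2.connectedComponentsWithStats(m)
    for i in range(1,n):
        if st[i,4]>200:
            r=cv2.minAreaRect(np.argwhere(l==i)[:,::-1].astype(np.float32)); print(nm,st[i],r)
            print('  corners z=.03',[np.round(atz(c,p,.03 if nm=='top' else .03)[:2],3).tolist() for p in cv2.boxPoints(r)], np.round(atz(c,r[0],.02),3))
tc=t['color'][130:250,350:530];sc=s['color'][230:390,350:500]
f=lambda im,k:cv2.resize(im,None,fx=k,fy=k,interpolation=cv2.INTER_CUBIC)
A=f(tc,4.4)[:, :];B=f(sc,4)
A=cv2.resize(tc[:, :110],(440,480),interpolation=cv2.INTER_CUBIC) # x350-460,y130-250 scale4
B=cv2.resize(sc[0:120,10:100],(360,480),interpolation=cv2.INTER_CUBIC) # x360-450,y230-350 scale4
cv2.imwrite('pics/crop1.png',np.hstack([A,B])[:,:,::-1])
```

```text
top [ 183  137   59   60 2730] ((210.9729766845703, 166.3378448486328), (52.6076774597168, 54.7448616027832), 80.53767395019531)
  corners z=.03 [[0.606, 0.344], [0.633, 0.202], [0.496, 0.17], [0.468, 0.31]] [0.552 0.259 0.02 ]
top [ 134  213   64   68 2738] ((165.64358520507812, 246.45465087890625), (53.952701568603516, 55.859867095947266), 72.47443389892578)
  corners z=.03 [[0.38, 0.455], [0.428, 0.317], [0.299, 0.266], [0.251, 0.401]] [0.339 0.363 0.02 ]
side [ 279  143   60   42 1500] ((309.0538635253906, 162.46923828125), (36.59024429321289, 53.707035064697266), 60.2551155090332)
  corners z=.03 [[0.468, 0.301], [0.664, 0.355], [0.623, 0.174], [0.449, 0.139]] [0.552 0.249 0.02 ]
side [ 200  148   62   41 1326] ((231.95338439941406, 168.2772216796875), (35.12700271606445, 56.50552749633789), 59.74356460571289)
  corners z=.03 [[0.25, 0.393], [0.434, 0.459], [0.419, 0.277], [0.253, 0.231]] [0.338 0.348 0.02 ]
```

View pics/crop1.png

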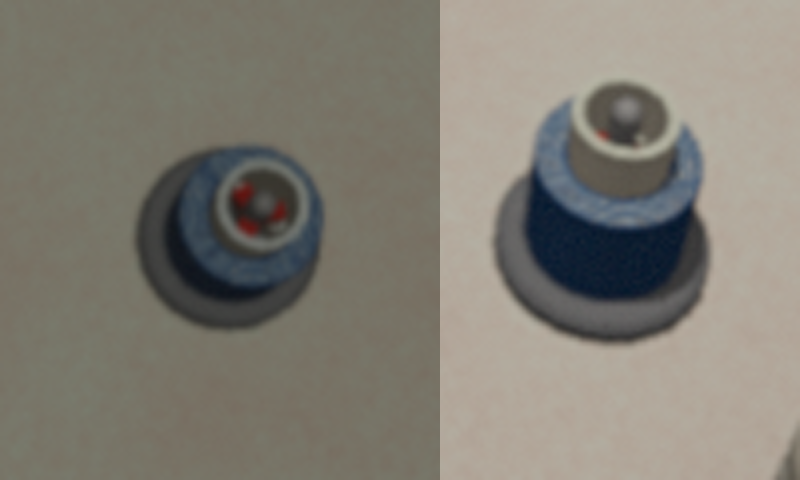

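Run:
```python
from h import *
t=load('top0');s=load('side0')
print('collar top',tri((t,(415.25,181.25)),(s,(406.5,260.5))), atz(t,(415.25,181.25),.12),atz(s,(406.5,260.5),.12))
print('foot',tri((t,(407.5,189.5)),(s,(400.25,295.5))), atz(t,(407.5,189.5),.012),atz(s,(400.25,295.5),.012))
print('tray',tri((t,(211.,166.3)),(s,(309.05,162.5))))
print('bottle cap',tri((t,(500,187)),(s,(475,331))))
for uv in ((316,163),(311,216)): print(atz(t,uv,.046))
w=np.array([0.483,-.17])-telemetry.get_obs()['eef_pos'][:2]; print(w)
```

```text
collar top (array([ 0.50895172, -0.25600245,  0.11230002]), [np.float64(0.0011460967239214264), np.float64(0.0011460967239214422)]) [ 0.50633089 -0.25387562  0.12      ] [ 0.50544202 -0.26061615  0.12      ]
foot (array([ 0.51003176, -0.25926271, -0.01068968]), [np.float64(0.00032294062972877793), np.float64(0.0003229406297287017)]) [ 0.50612199 -0.25527305  0.012     ] [ 0.49827833 -0.2695219   0.012     ]
tray (array([0.55601068, 0.26080492, 0.01043478]), [np.float64(0.0016202606251670617), np.float64(0.0016202606251671321)])
bottle cap (array([ 0.49455462, -0.44774228,  0.14271657]), [np.float64(0.0005263023918474672), np.float64(0.0005263023918473597)])
[ 0.56159981 -0.01695777  0.046     ]
[ 0.4260746  -0.00884072  0.046     ]
[ 0.2703524  -0.62193375]
```

Everything agrees to within a few mm. The collar top triangulates to z≈0.112 against 0.120 expected. The roll is at about (0.507,-0.256), the tray farther from the base is at about (0.553,0.257) (0.61 m against 0.50 m), and the bottle is at about (0.495,-0.448). I'll move above the roll with the yaw unchanged, which leaves joint 6 near mid-range.

Emit:
{"op": "apply_moves", "data": {
  "moves": [
    [[-30,33,0,0],[-30,33,0,0],[-30,33,0,0],[-30,33,0,0],[-30,33,0,0],[-30,33,0,0],[-30,33,0,0],[-30,33,0,0],[-30,33,0,0],[-30,33,0,0]]
  ],
  "hand": 1
}}

```text
clock: 1.1
eef_pos: [0.387, 0.0299, 0.2441]
tool_rot: [0.84, 0.542, -0.003, 0.001]
ft_force: [2.0, 1.0, -0.2]
grip_width: 0.0854
```

Emit:
{"op": "apply_moves", "data": {
  "moves": [
    [[-26,29,0,0],[-26,29,0,0],[-26,29,0,0],[-26,29,0,0],[-26,29,0,0],[-26,29,0,0],[-26,29,0,0],[-15,16,0,0],[-5,5,0,0],[0,0,0,0]]
  ]
}}

```text
clock: 2.1
eef_pos: [0.5079, -0.2646, 0.2388]
tool_rot: [0.843, 0.537, -0.005, -0.003]
ft_force: [-0.5, -0.6, -0.0]
grip_width: 0.0856
```

Run:
```python
from h import *
w=grab('wrist','w1'); o=telemetry.get_obs(); print(o['clock'],o['eef_pos'],o['tool_rot'],o['joint_pos'],o['ft_force'])
T=w['camera_from_world'];print(-T[:3,:3].T@T[:3,3],T[2,:3],proj(w,[[.507,-.256,.12],[.507,-.256,.129]]))
cv2.imwrite('pics/w1.png',w['color'][:,:,::-1])
```

```text
2.15 [ 0.50767282 -0.2639871   0.23880848] [ 0.84307777  0.53776105 -0.00501647 -0.00278811] [-0.4765746   0.39686256  0.19931138  1.38310761 -0.00587268 -0.04132877] [-0.66391629 -0.01806696 -0.25715248]
[ 0.43915309 -0.22957632  0.36645652] [ 0.26672902 -0.12967538 -0.95500781] [[330.08181969 197.8094262 ]
 [330.26223246 200.81678862]]
```

View pics/w1.png

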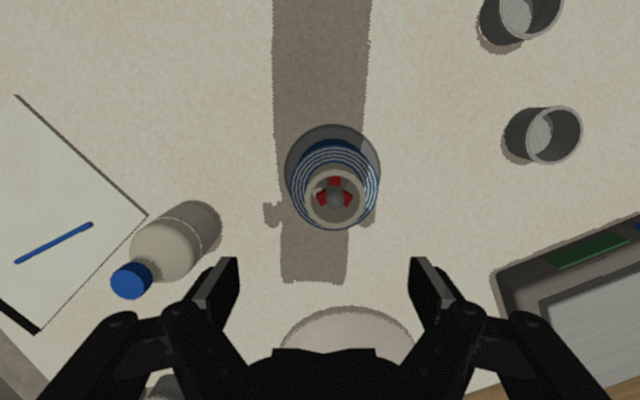

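The wrist view shows the roll collar at about (335,198) with three red lobes inside. The bottle is at (170,245) and the tins are at (540,135) and (525,15). I'll fit the collar rim and take a close crop of the bore.

Run:
```python
from h import *
w=load('w1');t=load('top0');s=load('side0')
im=w['color'][155:245,275:395]
print('w1 collar',atz(w,(335,197.5),.12), tri((w,(335,197.5)),(t,(415.25,181.25))),tri((w,(335,197.5)),(s,(406.5,260.5))))
cv2.imwrite('pics/w1c.png',cv2.resize(im,None,fx=6.5,fy=6.5,interpolation=cv2.INTER_CUBIC)[:,:,::-1])
```

```text
w1 collar [ 0.50855411 -0.2519768   0.12      ] (array([ 0.50230004, -0.24985309,  0.14109844]), [np.float64(0.0003603344701440471), np.float64(0.0003603344701441646)]) (array([ 0.51265555, -0.25338333,  0.10720488]), [np.float64(0.0005324058252747822), np.float64(0.0005324058252746756)])
```

View pics/w1c.png

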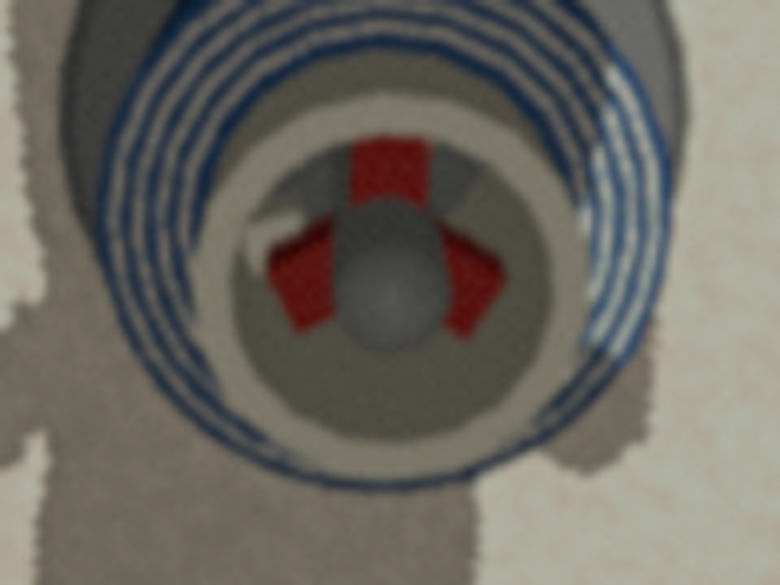

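Run:
```python
from h import *
w=load('w1')
px=lambda p:(275+(p[0]+.5)/6.5-.5,155+(p[1]+.5)/6.5-.5)
c=atz(w,px((391.5,286.5)),.12);print(c, 'tip',atz(w,px((390,290)),.129))
cs=[c[:2]]
for n,p,z in (('top',(390,140),.087),('left',(270,275),.087),('left2',(300,330),.087),('right',(505,275),.087),('right2',(465,335),.087),('lug',(268,238),.077),('lug',(250,235),.077),('lugR',(300,215),.077)):
    d=atz(w,px(p),z)[:2]-c[:2]; print(n,np.round(d*1e3,1),np.degrees(np.arctan2(d[1],d[0])).round(1),np.linalg.norm(d)*1e3)
o=telemetry.get_obs();d=c-o['eef_pos'];q=o['tool_rot']
from scipy.spatial.transform import Rotation as R
print('tool d',R.from_quat(q).inv().apply(d)*1e3, R.from_quat(q).as_matrix()[:,2])
```

```text
[ 0.50944391 -0.25256322  0.12      ] tip [ 0.50722773 -0.25209603  0.129     ]
top [-11.5   6.1] 152.0 13.021951033511927
left [ -0.1 -19.1] -90.2 19.148676036448865
left2 [  9.9 -18.7] -62.3 21.17165305447779
right [15.  13.4] 41.7 20.12787456022985
right2 [21.3  4. ] 10.6 21.65407490070267
lug [ -3.2 -18.3] -99.7 18.614190273223045
lug [ -4.8 -20.7] -103.0 21.247568756161776
lugR [ -4.4 -12.2] -109.9 12.972585785937579
tool d [ 11.75422871  -2.01099476 118.77243509] [-1.14572177e-02 -6.94130653e-04 -9.99934123e-01]
```

The fitted collar axis is at about (0.508,-0.253). The red lobes sit at about 32° (mod 120) and a visible lug at about 17°, so turning clockwise from above (tool +) by about 45° should reach the gap. I'll check that by feel. First I descend partway and centre.

Emit:
{"op": "apply_moves", "data": {
  "moves": [
    [[4,-1,10,0],[4,-1,12,0],[3,-1,12,0],[0,0,12,0],[0,0,10,0],[0,0,6,0],[0,0,3,0],[0,0,0,0],[0,0,0,0],[0,0,0,0]]
  ]
}}

```text
clock: 3.15
eef_pos: [0.5066, -0.2412, 0.1708]
tool_rot: [0.84, 0.542, -0.005, -0.004]
ft_force: [0.3, -0.1, 0.3]
grip_width: 0.0853
```

Run:
```python
from h import *
w=grab('wrist','w2'); o=telemetry.get_obs(); print(o['clock'],o['eef_pos'],o['tool_rot'],o['joint_pos'][5],o['ft_force'])
p=proj(w,[[.508,-.253,.12]])[0];print(p)
x,y=(p-[65,50]).astype(int); x=max(x,0);y=max(y,0);print(x,y)
cv2.imwrite('pics/w2c.png',cv2.resize(w['color'][y:y+100,x:x+130],None,fx=6,fy=6,interpolation=cv2.INTER_CUBIC)[:,:,::-1])
```

```text
3.2 [ 0.50667495 -0.24134477  0.17093921] [ 0.84006982  0.5424443  -0.00451909 -0.00405633] -0.018687777371317646 [ 0.09477561 -0.37614396 -0.5357109 ]
[305.16765589 242.07720344]
240 192
```

View pics/w2c.png

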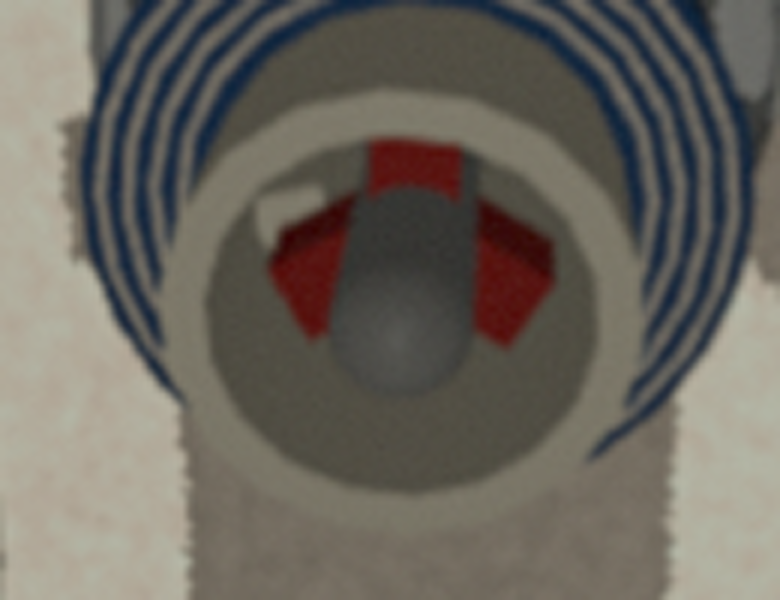

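The bore crop shows the ring centre at about (401,312) in the crop, which is (306.8,244) in the frame. The spindle is centred in it, and the lug sits left of the top lobe, as before.

Run:
```python
from h import *
from scipy.spatial.transform import Rotation as R
w=load('w2');w1=load('w1')
u=(240+401.5/6-.5,192+312.5/6-.5)
c=atz(w,u,.12);print(c,tri((w,u),(w1,(335.2,199.))),tri((w,u),(load('top0'),(415.25,181.25))))
o=telemetry.get_obs();print(o['clock'],o['eef_pos'],o['joint_vel'])
for X in (c[:2],[.508,-.2525]):
  print(R.from_quat(o['tool_rot']).inv().apply(np.r_[X,.105]-o['eef_pos'])*1e3)
```

```text
[ 0.50933461 -0.25271027  0.12      ] (array([ 0.50962619, -0.25255892,  0.1199503 ]), [np.float64(0.0003113347440819281), np.float64(0.0003113347440818951)]) (array([ 0.50382107, -0.25028486,  0.13325447]), [np.float64(0.0009420290367323245), np.float64(0.0009420290367322964)])
3.2 [ 0.50667495 -0.24134477  0.17093921] [-0.00290796  0.00040336 -0.00139322 -0.00117514 -0.00011664 -0.00045117]
[-9.05389045  7.8731663  65.88070741]
[-9.41139152  6.5703559  65.89711599]
```

Emit:
{"op": "apply_moves", "data": {
  "moves": [
    [[-4,3,4,0],[-3,3,6,0],[-1,1,8,0],[0,0,8,0],[0,0,6,0],[0,0,3,0],[0,0,0,0],[0,0,0,0],[0,0,0,0],[0,0,0,0]]
  ]
}}

```text
clock: 4.2
eef_pos: [0.5096, -0.253, 0.1326]
tool_rot: [0.84, 0.542, -0.005, -0.004]
ft_force: [-0.5, -0.5, -0.6]
grip_width: 0.0851
```

```bash
cat >> h.py <<'E'
from scipy.spatial.transform import Rotation as R
def st(X=None):
    o=telemetry.get_obs();print(o['clock'],'pos',o['eef_pos'].round(4),'zt',R.from_quat(o['tool_rot']).as_matrix()[:,2].round(4),'j',o['joint_pos'].round(3),'F',o['ft_force'].round(1),'M',o['ft_torque'].round(2),'w',o['grip_width'].round(4))
    if X is not None: print('tool d',(R.from_quat(o['tool_rot']).inv().apply(np.array(X)-o['eef_pos'])*1e3).round(1))
E
python3 -c "
from h import *
st([.509,-.2527,.105])"
```

```text
Traceback (most recent call last):
  File "h.py", line 24, in st
    o=telemetry.get_obs();print(o['clock'],'pos',o['eef_pos'].round(4),'zt',R.from_quat(o['tool_rot']).as_matrix()[:,2].round(4),'j',o['joint_pos'].round(3),'F',o['ft_force'].round(1),'M',o['ft_torque'].round(2),'w',o['grip_width'].round(4))
                                                                                                                                                                                                                        ^^^^^^^^^^^^^^^^^^^^^
AttributeError: 'float' object has no attribute 'round'
```

Emit:
{"op": "apply_moves", "data": {
  "moves": [
    [[0,0,4,0],[0,0,5,0],[0,0,5,0],[0,0,5,0],[0,0,4,0],[0,0,2,0],[0,0,0,0],[0,0,0,0],[0,0,0,0],[0,0,0,0]]
  ]
}}

```text
clock: 5.2
eef_pos: [0.5096, -0.253, 0.1058]
tool_rot: [0.84, 0.542, -0.004, -0.004]
ft_force: [0.0, 0.1, -0.9]
grip_width: 0.0853
```

```bash
sed -i "s/o\['grip_width'\].round(4)/round(o['grip_width'],4)/" h.py
python3 -c "
from h import *
st([.509,-.2527,.105])"
```

```text
5.2 pos [ 0.5096 -0.253   0.1058] zt [-0.0112  0.0016 -0.9999] j [-0.459  0.48  -0.031  1.07  -0.004 -0.034] F [ 0.   0.1 -0.9] M [ 0.03  0.03 -0.01] w 0.0853
tool d [ 0.  -0.6  0.8]
```

Centred on the collar to within 1 mm. Closing on it.

Emit:
{"op": "apply_moves", "data": {
  "moves": [
    [[0,0,0,0],[0,0,0,0],[0,0,0,0],[0,0,0,0],[0,0,0,0],[0,0,0,0],[0,0,0,0],[0,0,0,0],[0,0,0,0],[0,0,0,0]]
  ],
  "hand": -1
}}

```text
clock: 6.2
eef_pos: [0.5099, -0.2535, 0.1067]
tool_rot: [0.84, 0.542, -0.004, -0.003]
ft_force: [-1.0, -0.9, 0.8]
grip_width: 0.054
```

```bash
python3 -c "
from h import *
st([.509,-.2527,.105])"
```

```text
6.2 pos [ 0.5099 -0.2535  0.1067] zt [-9.9e-03  6.0e-04 -1.0e+00] j [-0.459  0.479 -0.03   1.071 -0.004 -0.034] F [-1.  -0.9  0.8] M [ 0.    0.02 -0.01] w 0.054
tool d [ 0.4 -1.1  1.7]
```

Emit:
{"op": "apply_moves", "data": {
  "moves": [
    [[0,0,-1,0],[0,0,-1,0],[0,0,0,7],[0,0,0,8],[0,0,0,8],[0,0,0,8],[0,0,0,7],[0,0,0,4],[0,0,0,0],[0,0,0,0]]
  ]
}}

```text
clock: 7.2
eef_pos: [0.5093, -0.2505, 0.107]
tool_rot: [0.981, 0.192, -0.005, -0.005]
ft_force: [-0.1, -0.2, -1.9]
grip_width: 0.0535
```

```bash
python3 -c "
from h import *
st([.5097,-.2533,.105])"
```

```text
7.2 pos [ 0.5093 -0.2505  0.107 ] zt [-0.0124  0.007  -0.9999] j [-4.580e-01  4.790e-01 -3.000e-02  1.076e+00  1.000e-03  7.270e-01] F [-0.1 -0.2 -1.9] M [-0.09  0.   -0.01] w 0.0535
tool d [-0.7  2.7  2. ]
```

Emit:
{"op": "apply_moves", "data": {
  "moves": [
    [[0,2,0,0],[0,0,-1,0],[0,0,-1,0],[0,0,-2,0],[0,0,-2,0],[0,0,-2,0],[0,0,0,0],[0,0,0,0],[0,0,0,0],[0,0,0,0]]
  ]
}}

```text
clock: 8.2
eef_pos: [0.5093, -0.2521, 0.1146]
tool_rot: [0.981, 0.194, -0.006, -0.006]
ft_force: [-0.8, -0.1, -2.4]
grip_width: 0.0534
```

```bash
python3 -c "
from h import *
st([.5097,-.2533,.105])"
```

```text
8.2 pos [ 0.5093 -0.2521  0.1146] zt [-0.0149  0.0085 -0.9999] j [-4.600e-01  4.750e-01 -1.400e-02  1.099e+00  1.000e-03  7.210e-01] F [-0.8 -0.1 -2.4] M [-0.04 -0.03 -0.04] w 0.0534
tool d [-0.   1.4  9.6]
```

The roll rose 7.6 mm with only its weight (2.4 N) on the wrist, so it has passed the catch. Lifting on while keeping it centred.

Emit:
{"op": "apply_moves", "data": {
  "moves": [
    [[0,1,-3,0],[0,0,-4,0],[0,0,-4,0],[0,0,-4,0],[0,0,-4,0],[0,0,-4,0],[0,0,-3,0],[0,0,-2,0],[0,0,0,0],[0,0,0,0]]
  ]
}}

```text
clock: 9.2
eef_pos: [0.5105, -0.2534, 0.1457]
tool_rot: [0.981, 0.194, -0.006, -0.005]
ft_force: [0.0, 0.6, -1.9]
grip_width: 0.0537
```

```bash
python3 -c "
from h import *
st([.5097,-.2533,.235])"
```

```text
9.2 pos [ 0.5105 -0.2534  0.1457] zt [-0.0138  0.008  -0.9999] j [-4.61e-01  4.51e-01  3.40e-02  1.17e+00  1.00e-03  7.20e-01] F [ 0.   0.6 -1.9] M [ 0.05 -0.01  0.06] w 0.0537
tool d [ -1.5  -1.5 -89.2]
```

Emit:
{"op": "apply_moves", "data": {
  "moves": [
    [[0,0,-5,0],[0,0,-7,0],[-0.5,-0.5,-8,0],[0,0,-8,0],[-0.5,-0.5,-8,0],[0,0,-8,0],[0,0,-7,0],[0,0,-4,0],[0,0,-2,0],[0,0,0,0]]
  ]
}}

```text
clock: 10.2
eef_pos: [0.5102, -0.2535, 0.2087]
tool_rot: [0.981, 0.194, -0.005, -0.005]
ft_force: [0.1, -0.5, -1.9]
grip_width: 0.0539
```

```bash
python3 -c "
from h import *
st([.5097,-.2533,.260])"
```

```text
10.2 pos [ 0.5102 -0.2535  0.2087] zt [-0.0125  0.0073 -0.9999] j [-4.620e-01  4.090e-01  1.380e-01  1.315e+00  1.000e-03  7.200e-01] F [ 0.1 -0.5 -1.9] M [-0.04  0.   -0.01] w 0.0539
tool d [ -0.8  -0.9 -51.3]
```

Emit:
{"op": "apply_moves", "data": {
  "moves": [
    [[0,0,-6,0],[0,0,-8,0],[0,0,-9,0],[0,0,-9,0],[0,0,-9,0],[0,0,-6,0],[0,0,-3,0],[0,0,0,0],[0,0,0,0],[0,0,0,0]]
  ]
}}

```text
clock: 11.2
eef_pos: [0.5107, -0.2538, 0.2628]
tool_rot: [0.981, 0.194, -0.006, -0.005]
ft_force: [-0.3, -0.1, -2.8]
grip_width: 0.0539
```

```bash
python3 -c "
from h import *
c=grab('side','s2'); cv2.imwrite('pics/s2c.png',cv2.resize(c['color'][130:330,300:520],None,fx=2.5,fy=2.5)[:,:,::-1])
st([.5525,.257,.260])"
```

```text
11.25 pos [ 0.5106 -0.2537  0.2627] zt [-0.0135  0.0078 -0.9999] j [-4.620e-01  3.900e-01  2.510e-01  1.447e+00  1.000e-03  7.200e-01] F [-0.3  0.9 -2. ] M [-0.04 -0.09 -0.04] w 0.0539
tool d [ 232.8 -456.5    6.1]
```

View pics/s2c.png

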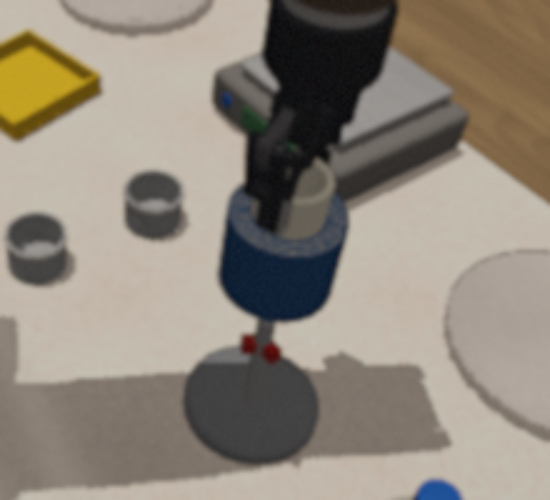

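The roll is clear of the spindle. It hangs at about crop (285,250), with the bare spindle and red catch below it. Carrying it to the tray now, with its underside at about 0.17 m.

Emit:
{"op": "apply_moves", "data": {
  "moves": [
    [[5,-9,0,0],[9,-18,0,0],[13,-26,0,0],[16,-32,0,0],[16,-32,0,0],[16,-32,0,0],[16,-32,0,0],[16,-32,0,0],[13,-26,0,0],[10,-20,0,0]]
  ]
}}

```text
clock: 12.25
eef_pos: [0.5309, 0.0488, 0.2617]
tool_rot: [0.982, 0.191, -0.008, -0.008]
ft_force: [0.4, -0.9, -2.1]
grip_width: 0.0539
```

```bash
python3 -c "
from h import *
st([.5525,.257,.260])"
```

```text
12.25 pos [0.5309 0.0488 0.2617] zt [-0.0188  0.0118 -0.9998] j [0.085 0.316 0.141 1.414 0.013 1.271] F [ 0.4 -0.9 -2.1] M [-0.04 -0.11 -0.06] w 0.0539
tool d [  98.1 -184.8    3.8]
```

Emit:
{"op": "apply_moves", "data": {
  "moves": [
    [[10,-20,0,0],[13,-24,0,0],[13,-24,0,0],[13,-24,0,0],[13,-24,0,0],[10,-20,0,0],[7,-13,0,0],[4,-7,0,0],[0,0,0,0],[0,0,0,0]]
  ]
}}

```text
clock: 13.25
eef_pos: [0.5435, 0.2401, 0.2608]
tool_rot: [0.981, 0.196, -0.011, -0.008]
ft_force: [1.1, 0.0, -1.4]
grip_width: 0.0538
```

```bash
python3 -c "
from h import *
st([.5525,.257,.260])"
```

```text
13.25 pos [0.5435 0.2401 0.2608] zt [-0.0255  0.0114 -0.9996] j [0.406 0.444 0.327 1.473 0.021 1.583] F [ 1.1  0.  -1.4] M [-0.01 -0.07 -0.  ] w 0.0538
tool d [ 14.8 -12.1   0.8]
```

Emit:
{"op": "apply_moves", "data": {
  "moves": [
    [[6,-2,4,0],[6,-2,8,0],[5,-2,12,0],[3,-1,14,0],[0,0,14,0],[0,0,14,0],[0,0,10,0],[0,0,5,0],[0,0,2,0],[0,0,0,0]]
  ]
}}

```text
clock: 14.25
eef_pos: [0.5597, 0.2515, 0.1678]
tool_rot: [0.981, 0.192, -0.013, -0.007]
ft_force: [0.5, 0.2, -2.7]
grip_width: 0.0539
```

```bash
python3 -c "
from h import *
t=grab('top','t3'); s=grab('side','s3')
f=lambda c,x,y:cv2.resize(c['color'][y:y+130,x:x+130],None,fx=3,fy=3,interpolation=cv2.INTER_CUBIC)
cv2.imwrite('pics/tr.png',np.hstack([f(t,150,100),f(s,250,90)])[:,:,::-1])
st([.556,.256,.0967])"
```

```text
14.35 pos [0.56   0.2517 0.1686] zt [-0.0279  0.0095 -0.9996] j [0.413 0.525 0.216 1.284 0.02  1.598] F [-0.4 -0.5 -2.1] M [-0.   -0.07 -0.02] w 0.0543
tool d [-0.5 -4.1 72.1]
```

View pics/tr.png

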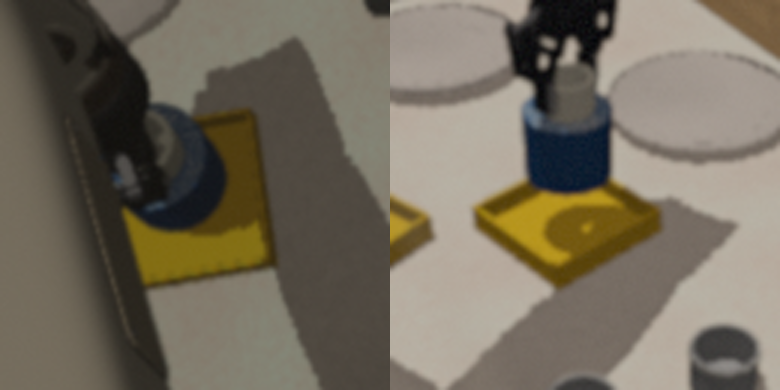

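The side crop shows the roll at (568,145) hanging over the far tray, and the tray's near corner at (560,275) is clear of it. The top view agrees once parallax is allowed for. Lowering it.

Emit:
{"op": "apply_moves", "data": {
  "moves": [
    [[0,-2,5,0],[0,-2,9,0],[0,0,10,0],[0,0,10,0],[0,0,9,0],[0,0,6,0],[0,0,4,0],[0,0,2,0],[0,0,0,0],[0,0,0,0]]
  ]
}}

```text
clock: 15.35
eef_pos: [0.5573, 0.2568, 0.1099]
tool_rot: [0.981, 0.192, -0.012, -0.008]
ft_force: [0.3, 0.3, -1.8]
grip_width: 0.0542
```

```bash
python3 -c "
from h import *
st([.556,.256,.0967])"
```

```text
15.35 pos [0.5573 0.2568 0.1099] zt [-0.026   0.0103 -0.9996] j [0.422 0.564 0.123 1.149 0.02  1.607] F [ 0.3  0.3 -1.8] M [-0.01 -0.03 -0.02] w 0.0542
tool d [-1.2  0.5 13.2]
```

Emit:
{"op": "apply_moves", "data": {
  "moves": [
    [[0,0,2,0],[0,0,2,0],[0,0,2,0],[0,0,2,0],[0,0,1,0],[0,0,1,0],[0,0,1,0],[0,0,0,0],[0,0,0,0],[0,0,0,0]]
  ]
}}

```text
clock: 16.35
eef_pos: [0.558, 0.2573, 0.0993]
tool_rot: [0.981, 0.192, -0.01, -0.008]
ft_force: [-0.8, -0.3, -3.3]
grip_width: 0.0535
```

```bash
python3 -c "
from h import *
st([.556,.256,.0967])"
```

```text
16.35 pos [0.558  0.2573 0.0993] zt [-0.0234  0.0115 -0.9997] j [0.423 0.573 0.108 1.123 0.02  1.607] F [-0.8 -0.3 -3.3] M [ 0.01 -0.01  0.03] w 0.0535
tool d [-2.3  0.5  2.7]
```

Emit:
{"op": "apply_moves", "data": {
  "moves": [
    [[0,0,1,0],[0,0,1,0],[0,0,0,0],[0,0,1,0],[0,0,0,0],[0,0,0,0],[0,0,0,0],[0,0,0,0],[0,0,0,0],[0,0,0,0]]
  ]
}}

```text
clock: 17.35
eef_pos: [0.5582, 0.2577, 0.0974]
tool_rot: [0.981, 0.192, -0.01, -0.008]
ft_force: [-1.3, 0.1, -1.4]
grip_width: 0.0539
```

```bash
python3 -c "
from h import *
st([.556,.256,.0967])"
```

```text
17.35 pos [0.5582 0.2577 0.0974] zt [-0.022   0.0125 -0.9997] j [0.423 0.574 0.105 1.117 0.02  1.607] F [-1.3  0.1 -1.4] M [-0.05  0.05 -0.03] w 0.0539
tool d [-2.7  0.7  0.7]
```

Emit:
{"op": "apply_moves", "data": {
  "moves": [
    [[0,0,1,0],[0,0,0,0],[0,0,1,0],[0,0,0,0],[0,0,1,0],[0,0,0,0],[0,0,0,0],[0,0,0,0],[0,0,0,0],[0,0,0,0]]
  ]
}}

```text
clock: 18.35
eef_pos: [0.5581, 0.2581, 0.0973]
tool_rot: [0.981, 0.192, -0.009, -0.009]
ft_force: [-0.8, 0.3, 1.2]
grip_width: 0.054
```

```bash
python3 -c "
from h import *
st([.556,.256,.0967])"
```

```text
18.35 pos [0.5581 0.2581 0.0973] zt [-0.0204  0.0139 -0.9997] j [0.423 0.573 0.103 1.113 0.021 1.608] F [-0.8  0.3  1.2] M [-0.16  0.29 -0.01] w 0.054
tool d [-2.8  1.1  0.6]
```

It has touched down: z is stuck at 0.0973 and the force has reversed. A slight further press will seat it before release.

Emit:
{"op": "apply_moves", "data": {
  "moves": [
    [[0,0,1,0],[0,0,1,0],[0,0,1,0],[0,0,0,0],[0,0,1,0],[0,0,0,0],[0,0,0,0],[0,0,0,0],[0,0,0,0],[0,0,0,0]]
  ]
}}

```text
clock: 19.35
eef_pos: [0.558, 0.2581, 0.0972]
tool_rot: [0.981, 0.192, -0.008, -0.009]
ft_force: [-2.3, -0.4, 2.6]
grip_width: 0.0534
```

```bash
python3 -c "
from h import *
st([.556,.256,.0967])"
```

```text
19.35 pos [0.558  0.2581 0.0972] zt [-0.0188  0.0149 -0.9997] j [0.423 0.571 0.1   1.11  0.021 1.608] F [-2.3 -0.4  2.6] M [-0.22  0.34 -0.09] w 0.0534
tool d [-2.6  1.2  0.5]
```

Resting on the floor. Opening gently to half-open first (about 60 mm, to free the collar), then fully.

Emit:
{"op": "apply_moves", "data": {
  "moves": [
    [[0,0,0,0],[0,0,0,0],[0,0,0,0],[0,0,0,0],[0,0,0,0],[0,0,0,0],[0,0,0,0],[0,0,0,0],[0,0,0,0],[0,0,0,0]]
  ],
  "hand": 0.8
}}

```text
clock: 20.35
eef_pos: [0.559, 0.2586, 0.0957]
tool_rot: [0.981, 0.192, -0.007, -0.009]
ft_force: [-0.6, 0.5, -0.1]
grip_width: 0.0769
```

```bash
python3 -c "
from h import *
st([.556,.256,.0967])"
```

```text
20.35 pos [0.559  0.2586 0.0957] zt [-0.0176  0.0156 -0.9997] j [0.423 0.574 0.1   1.107 0.021 1.608] F [-0.6  0.5 -0.1] M [0.   0.04 0.01] w 0.0769
tool d [-3.8  1.3 -1. ]
```

Released cleanly with no force on the wrist. Retreating straight up.

Emit:
{"op": "apply_moves", "data": {
  "moves": [
    [[0,0,-4,0],[0,0,-6,0],[0,0,-8,0],[0,0,-12,0],[0,0,-15,0],[0,0,-18,0],[0,0,-20,0],[0,0,-20,0],[0,0,-14,0],[0,0,-5,0]]
  ],
  "hand": 1
}}

```text
clock: 21.35
eef_pos: [0.5618, 0.2568, 0.2302]
tool_rot: [0.981, 0.192, -0.005, -0.01]
ft_force: [0.3, 0.3, 0.8]
grip_width: 0.0855
```

```bash
python3 -c "
from h import *
st()
w=grab('wrist','w4'); s=grab('side','s4');t=grab('top','t4')
print(proj(w,[[.556,.258,.11],[.556,.258,.005]]))
f=lambda c:cv2.resize(c['color'],(400,250),interpolation=cv2.INTER_AREA)
g=cv2.resize(s['color'][70:220,200:440],(400,250),interpolation=cv2.INTER_CUBIC)
cv2.imwrite('pics/fin.png',np.vstack([np.hstack([f(w),g]),np.hstack([f(s),f(t)])])[:,:,::-1])"
```

```text
21.35 pos [0.5618 0.2568 0.2302] zt [-0.0129  0.0177 -0.9998] j [0.419 0.49  0.321 1.406 0.021 1.603] F [0.3 0.3 0.8] M [ 0.   -0.03  0.01] w 0.0855
[[316.73406551 201.66205168]
 [319.07310106 177.32829302]]
```

View pics/fin.png

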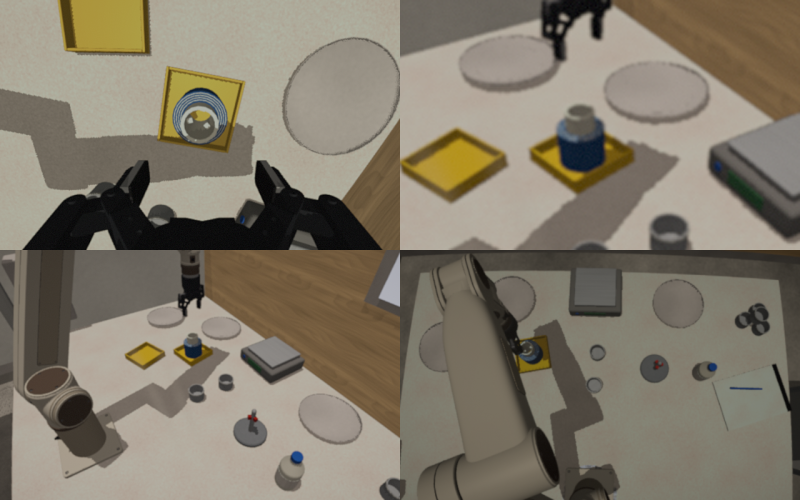

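All four views show the roll upright in the far tray with clearance all round. The gripper is well above it and the spindle is bare. The tins and bottle are where they were. One hold call, then I'll hand in.

Emit:
{"op": "apply_moves", "data": {
  "moves": [
    [[0,0,0,0],[0,0,0,0],[0,0,0,0],[0,0,0,0],[0,0,0,0],[0,0,0,0],[0,0,0,0],[0,0,0,0],[0,0,0,0],[0,0,0,0]]
  ]
}}

```text
clock: 22.5
eef_pos: [0.559, 0.2556, 0.2229]
tool_rot: [0.981, 0.192, -0.01, -0.009]
ft_force: [0.8, 0.1, -0.0]
grip_width: 0.0856
```

```bash
python3 -c "
from h import *
st(); s=grab('side','s5'); a=load('side0')['color']; b=s['color']
for n,(x,y,w,h) in dict(tinA=(347,195,28,30),tinB=(300,212,28,32),bottle=(438,320,52,66)).items():
    print(n,np.abs(a[y:y+h,x:x+w].astype(int)-b[y:y+h,x:x+w]).mean().round(1))
print(workorder.job_done())"
```

```text
22.5 pos [0.559  0.2556 0.2229] zt [-0.0238  0.0128 -0.9996] j [0.419 0.496 0.312 1.403 0.021 1.603] F [ 0.8  0.1 -0. ] M [-0.04 -0.04  0.03] w 0.0856
tinA 1.4
tinB 11.6
bottle 1.5
the job is handed in; nothing more can be done
None
```

The blue roll is standing upright in the yellow tray farther from the base, and I handed the job in at about 22.5 s of the 64 s allowed.

- **Release:** I gripped the white collar (fingers at 54 mm), raised it slightly and turned it about 44° clockwise. It then slid up past the catch with only its own weight, about 2 N, on the wrist.
- **Set-down:** I carried it over the tins and lowered it until it touched the tray floor. TCP height was 0.097 m as expected, with under 3 N of push. I then opened the gripper and backed straight up.

**Last checks:**
- **Roll and gripper:** The final views show the roll flat in the tray with room all round. The gripper is about 13 cm above where it let go, with no force on the wrist.
- **Bystanders:** Compared with the first side picture, the bottle and one tin show no change. The patch around the other tin differs moderately (11.6 grey levels, against about 1.5 for the others). The arm's shadow now falls close to it, and it looked in the same place in the final views, but I did not measure its position again.
- **Disagreements:** The collar height from the fixed top and side cameras was about 8 mm lower than the stated size, while the wrist camera matched it, so I relied on the wrist camera. The tool was about 1.4° off vertical as the roll touched down, and the roll looks flat after release.

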